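# Check and lock a spring pull gauge

## Robot

A 6-joint arm with a two-finger parallel gripper is mounted at the origin on the work surface. World frame = base frame: x ahead of the robot, y to its left, z up, the work surface at z = 0. Lengths are in m, angles in degrees, forces in N, time in s.
With the tool pointing down it reaches from about 0.35 to 0.875 m from the base axis. Payload 4.2 kg.
Tool frame: the origin (TCP) lies on the centre line of the jaws, within the pads' length; the fingertips stand tip_reach ahead of it and the grasp point (between the pads) is the TCP (tip_reach is the distance from the TCP to the fingertips, in m); z points along the fingers, y is the line along which they close (so a half turn about z gives the same grasp; the last joint's range is limited). The gripper opens to 87 mm and grips with 3 to 60 N. Pads are 19 mm wide; open, the fingers measure 117 mm over their backs; the gripper's body (75 mm by 190 mm) begins 51 mm behind the grasp point.
Start: joints at [-57.72, 22.042, 0.453, 0, -68.411, -14.817], TCP at [0.188, -0.596, 0.242] pointing down, gripper open.
Joint ranges: [-179.83, 179.83], [-69.29, 118.12], [-61.27, 80.66], [-181.25, 117.63], [-171.15, -9.14], [-177.46, 177.46]. Speed limits (degrees/s): [159.86, 159.86, 180, 180, 180, 180].

## Interface

Orientations are given as a 3x3 rotation matrix whose columns are the frame's x, y, z axes.
In Python, from station import sense, capture, finish_job, tip_reach gives the robot as it stands.
- The arm moves only by the tool arm_command, never from a script. Its argument "deltas" is a list of rows, each a list of 7 numbers: the turn, a rotation vector about the tool's x, y, z in rad, then the shift along the tool's x, y, z in cm, then the closure, from -1 (fully open) to 1 (shut), so that 0 is half open. In form: [[rx, ry, rz, dx, dy, dz, hand], ...]. A call has 1 to 8 rows; each row is the pose to reach, as a shift and turn from the pose commanded when the call began, along the tool's axes at that moment; what a row does not reach only later rows make up. A row lasts 1/12 s, in which the tool goes at most 41.7 mm and 7.16 degrees, less where a joint would pass 70% of its speed; a pose out of reach is approached as far as the arm can. A call with a gripper value outside its range is refused whole. The fingers move at their own pace and stop on an object; the grip force is fixed at half the most. Time passes only in rows, so rows that repeat a pose let the fingers close. It gives the time, the measured TCP pose, the force, the opening and the grip force at its end, in the units of the state.
- sense(): the state, without advancing time (a new reading comes with each control period).
- capture(name): name is "scene" or "top"; returns a dict with "pixels" (420x560x3 uint8, blue, green, red), "fovy" (degrees; the focal length in pixels is half the picture's height over the tangent of half this angle, whatever the lens; pixels are square), "cx", "cy" (the principal point, pixels), "rvec" (rotation vector, rad) and "tvec" (3), from world to camera coordinates, as OpenCV has them. Camera axes: x right, y down, z forward; pixel columns grow to the right and rows downward; lengths in m; the calibration is good to about 2 mm. A picture is of the moment at which its call begins. There is no depth.
- finish_job(): hands the job in; it is judged then, once.
The state is a dict: "time_s": time; "joints": joint angles; "joint_velocities": joint speeds; "effort": joint torques, N m; "tcp_pos": TCP position; "ee_rot": TCP orientation; "wrist_force": force on the tool from outside, world axes, zero at the start; "moment": the same for the moment, N m; "gripper_width": opening from 0.0 (shut) to 1.0 (fully open); "gripper_force": force on a finger pad.
Only numpy, scipy, OpenCV 4.12 (cv2) and the standard library are available. Lean on these libraries where they do the work, as an engineer would, in place of code of your own. Each camera call takes 0.05 s, during which the arm holds its last target. There are 200 camera calls.

## Task

Check the pull gauge and lock it for storage: draw its green handle out until the orange pointer stands at the red clip, without running well past the clip, and keep it there for two seconds. Then ease the handle back to its home stop without letting it snap back, and put the yellow-knobbed lock pin fully down through the hole in the aluminium bridge and the bar below it. Leave everything else where it is.

Things in the scene. Friction and masses are not known exactly. Their poses are not given: they have to be found in the camera images.
- gauge: spring pull gauge, fixed: white base plate 10 thick, x -45 to 65, y -120 to 210; white housing 76 high at y -116 to -51; aluminium bridge 64 (x) x 38, top at z 66, over y -50 to -12; scale rail at x 36 to 58, top at z 50. Origin on the bench under the bar's centre line; z up; +y is the direction in which the handle is drawn out
- slide (a joint): travel of the sprung steel bar with the handle: 0 at its home stop, grows as it is drawn along the gauge's +y, at most 0.13 m; the spring pulls it home with about 4 N at 0 and 13 N at 0.11 m
- handle (a point): centre of the green handle block on the bar: 50 (gauge x) x 16 (gauge y) x 45 high; it stands on the bar, whose top (24 wide) is 22.5 below this point; at home there are 64 of free space between handle and bridge
- pointer (a point): tip of the orange pointer fixed to the handle, at the scale rail's edge, 34 to the gauge's +x of the handle; it moves with the bar
- mark (a point): the pointer's goal: middle of the near edge of the red clip (8 wide along the scale) that sits on the scale rail; same axes as the gauge; between 60 and 110 from the pointer at home
- lock_hole (a point): centre of the mouth of the lock hole in the bridge's upper face, 66 above the bench; vertical hole, diameter 11, 10 deep, chamfered mouth; below it, after a gap of 6, lies the bar
- bar_hole (a point): centre of the mouth of the bar's own vertical through hole (diameter 12, bar 10 thick, top 50 above the bench), moves with the bar; exactly under the lock hole only when the bar is home
- pin: lock pin, upright in one of the stand's three holes, 78 long, about 60 g: steel shank diameter 8, 45 long, tapered tip; above it a steel collar diameter 22, 5 thick; then a yellow round knob diameter 16, 28 high. Origin at the tip, z up along it. Fully home, its collar lies on the bridge and the tip is 21 above the bench
- pin_tip (a point): lower tip of the lock pin
- pin_knob (a point): middle of the yellow knob, 66 above the tip: where to grip it
- stand: grey block fixed on the bench, 155 (x) x 50 (y) x 50 high, with three vertical holes of diameter 10 in a row along its x axis, 50 apart; holds the lock pin and two adapters in any order; origin under its centre
- adapter_blue: bystander in the stand: brass shank, short blue knob (diameter 18)
- adapter_hook: bystander in the stand: brass shank, small black knob (diameter 12)
- flange: bystander: stepped round aluminium flange, diameter 64, height 32, lying beside the gauge's scale
- driver: bystander: screwdriver with green handle, lying on the bench; origin under its middle
- spray: bystander: bottle with blue cap, diameter 54, height 140
- seal: bystander: orange silicone seal ring, diameter 52, height 10
- wrench: bystander: steel wrench lying on the bench
- grease: bystander: amber jar with white lid, diameter 56, height 60

How it is judged:
By the outcome, as a careful person would: the job done as asked, in the order asked, and still so for the second after the job is handed in, with the robot touching nothing.
It also fails if it takes over 67 s, if anything falls off the work surface, if the arm or the gripper's body presses on something with over 40 N, if the wrist force passes 120 N, or if a joint passes its speed limit or range.

## Working session

There is one attempt and no reset: what is moved stays moved. The work goes in short steps, Python scripts to look and compute and a tool call to move; the robot and the scene stay as the last step left them, time stands still between calls to the robot, and variables do not carry over. Pictures are saved under pics/ and viewed, at most 10 in all, crops included, and the job is handed in when it is done.

Besides the shell and the picture viewer there is one more tool, called after "Request:" by a JSON object that holds its "api" and its "payload". arm_command: Moves the arm, as the interface text tells. Its arguments: {"type":"object","properties":{"deltas":{"type":"array"}},"required":["deltas"]}

```bash
mkdir -p pics; cat > h.py <<'E'
import numpy as np, cv2
from station import sense, capture, tip_reach
def cam(c):
    R=cv2.Rodrigues(np.array(c["rvec"],float))[0]; t=np.array(c["tvec"],float).ravel()
    f=c["pixels"].shape[0]/2/np.tan(np.radians(c["fovy"])/2)
    return R,t,f
def ray(c,u,v):
    R,t,f=cam(c); return -R.T@t, R.T@np.array([(u-c["cx"])/f,(v-c["cy"])/f,1])
def onz(c,u,v,z):
    o,d=ray(c,u,v); return o+d*(z-o[2])/d[2]
def proj(c,p):
    R,t,f=cam(c); q=R@np.array(p,float)+t; return f*q[0]/q[2]+c["cx"], f*q[1]/q[2]+c["cy"]
E
python3 - <<'E'
from h import *
for n in("scene","top"):
    c=capture(n); cv2.imwrite(f"pics/{n}0.png",c["pixels"]); R,t,f=cam(c); print(n,c["fovy"],c["cx"],c["cy"],f,-R.T@t,R.round(3).tolist())
s=sense(); print(s,tip_reach)
E
```

```text
scene 42.828531868937596 282.50193622398274 209.25983607822963 535.4643518829372 [1.59380925 0.08712844 1.01884845] [[-0.096, 0.995, -0.013], [0.668, 0.055, -0.742], [-0.738, -0.08, -0.67]]
top 46.77992172100437 278.6625683711911 198.89139462520873 485.5147477889403 [ 0.46896932 -0.02714587  1.56185701] [[-0.005, -1.0, -0.001], [-0.997, 0.005, -0.073], [0.073, 0.001, -0.997]]
{'time_s': 0.1, 'joints': array([-5.77198396e+01,  2.20869030e+01,  3.87150576e-01, -2.31864233e-02,
       -6.84114475e+01, -1.48178623e+01]), 'joint_velocities': array([ 2.81909894e-02, -2.14778388e-01,  1.67454819e-01,  2.13806923e-04,
        1.52390338e-02,  7.38922361e-02]), 'effort': array([-3.06790180e-04, -3.91689670e+01,  1.87935591e+01,  4.23191249e+00,
        1.34795706e-02, -6.67993686e-05]), 'tcp_pos': array([ 0.18742031, -0.59571199,  0.24056558]), 'ee_rot': array([[-9.53959347e-01, -2.99935073e-01, -7.18354923e-04],
       [-2.99935904e-01,  9.53957578e-01,  1.84178317e-03],
       [ 1.32864753e-04,  1.97244670e-03, -9.99998046e-01]]), 'wrist_force': array([ 0.24674883, -0.07275024, -0.12958159]), 'moment': array([-0.07178787,  0.09172391,  0.04143762]), 'gripper_force': 0.0, 'gripper_width': 1.0006904868342832} 0.019
```

View pics/scene0.png

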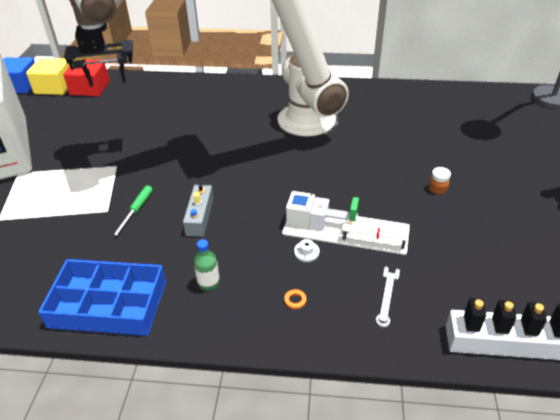

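View pics/top0.png

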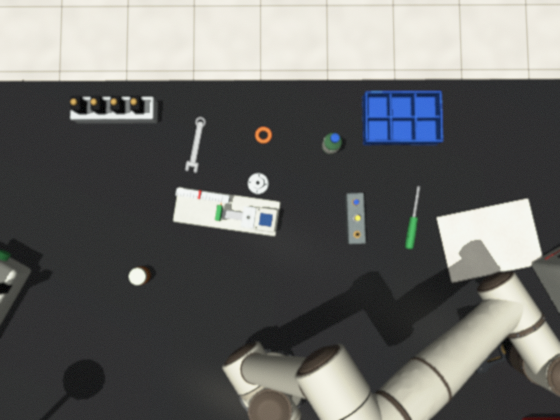

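The scene view shows the gauge at about (345,220), with the stand at (199,208) and its yellow pin in the middle hole. In the top view the gauge is at (227,212) and the stand at (356,218). I'll enlarge both views.

```bash
python3 - <<'E'
import cv2,numpy as np
t=cv2.imread("pics/top0.png");s=cv2.imread("pics/scene0.png")
def z(im,x0,y0,x1,y1,k): return cv2.resize(im[y0:y1,x0:x1],None,fx=k,fy=k,interpolation=cv2.INTER_CUBIC)
a=z(t,165,180,290,245,6.4); b=z(t,335,185,375,250,4)
cv2.imwrite("pics/c1.png",a)
c=z(s,275,180,415,255,5.6); cv2.imwrite("pics/c2.png",c)
d=z(s,175,175,225,245,8); e=z(t,335,185,375,255,8); cv2.imwrite("pics/c3.png",np.hstack([d,e]))
E
```

```text
(no output)
```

View pics/c1.png

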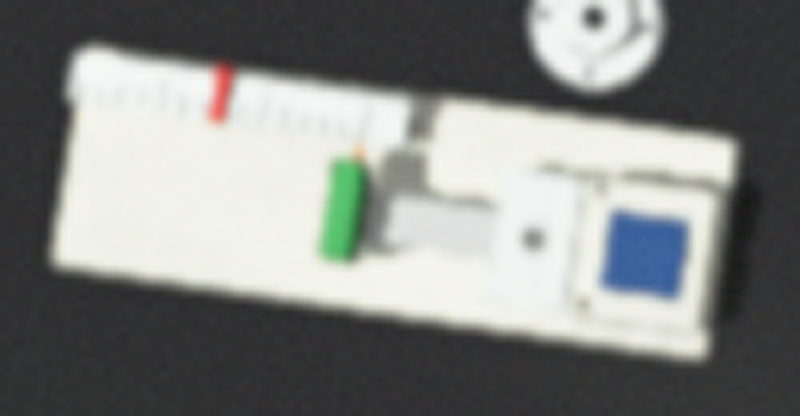

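View pics/c2.png

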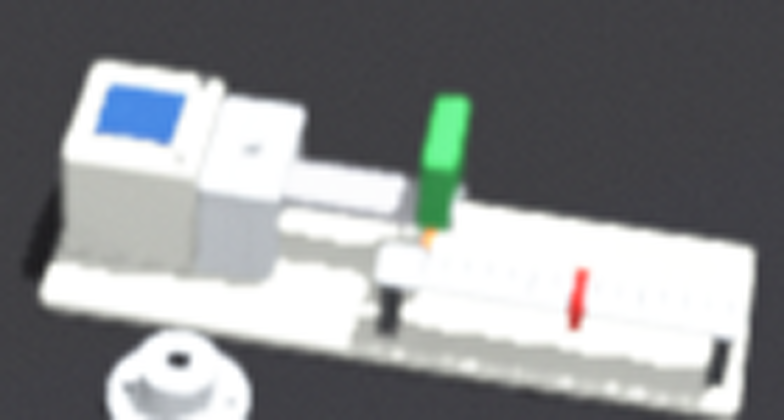

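View pics/c3.png

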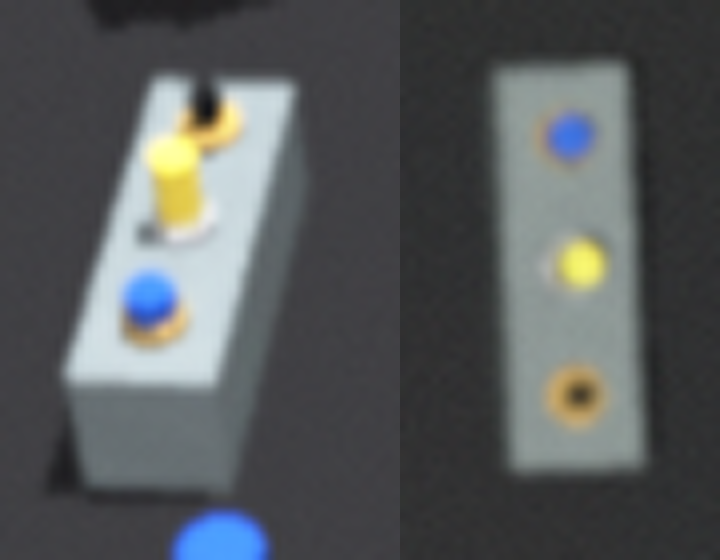

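c1: lock hole (534,238), handle top (345,208), pointer (360,152) and clip (222,93, its lower end at 122). c2: hole (252,149), pointer (428,240), clip top about (580,270–305). c3: the yellow knob top is at (173,152) in the left panel and (183,265) in the right panel (x from 400).

```bash
cat > fit.py <<'E'
from h import *
from scipy.optimize import least_squares
ct=capture("top"); cs=capture("scene")
T=lambda x,y:((x+.5)/6.4-.5+165,(y+.5)/6.4-.5+180)
S=lambda x,y:((x+.5)/5.6-.5+275,(y+.5)/5.6-.5+180)
SP=lambda x,y:((x+.5)/8-.5+175,(y+.5)/8-.5+175)
TP=lambda x,y:((x-400+.5)/8-.5+335,(y+.5)/8-.5+185)
G=[(ct,T(52,266),(-45,210,10)),(ct,T(707,360),(-45,-120,8)),(ct,T(738,138),(65,-120,10)),
(cs,S(755,248),(-45,210,10)),(cs,S(42,300),(65,-120,7)),(cs,S(740,408),(65,210,2)),
(ct,T(534,238),(0,-31,66)),(cs,S(252,149),(0,-31,66)),(ct,T(342,210),(0,60,95)),(cs,S(447,131),(0,60,95))]
def W(q,g):
    c,s=np.cos(q[2]),np.sin(q[2]);g=np.array(g)/1e3
    return np.array([q[0]+c*g[0]-s*g[1],q[1]+s*g[0]+c*g[1],g[2]])
def inv(q,p):
    c,s=np.cos(q[2]),np.sin(q[2]);d=p[:2]-q[:2];return np.array([c*d[0]+s*d[1],-s*d[0]+c*d[1]])*1e3
r=least_squares(lambda q:np.concatenate([np.array(proj(c,W(q,g)))-uv for c,uv,g in G]),[.5,.05,0])
q=r.x;print("gauge",q[:2],np.degrees(q[2]));print(r.fun.reshape(-1,2).round(1).tolist())
print("clip top view z50-56",[inv(q,onz(ct,*T(218,120),z)).round(1) for z in(.05,.056)],[inv(q,onz(ct,*T(222,93),z)).round(1) for z in(.05,.056)])
print("clip scene", [inv(q,onz(cs,*S(580,271),z)).round(1) for z in(.05,.056)])
print("pointer",inv(q,onz(ct,*T(361,148),.05)).round(1),inv(q,onz(cs,*S(428,241),.05)).round(1))
def tri(a,b):
    def f(p): return np.r_[np.array(proj(ct,p))-a,np.array(proj(cs,p))-b]
    r=least_squares(f,[.5,0,.1]);return r.x,r.fun.round(1)
print("knobtop",tri(TP(583,265),SP(173,152)), "at z .083", onz(ct,*TP(583,265),.083),onz(cs,*SP(173,152),.083))
print("hole",onz(ct,*T(534,238),.066),onz(cs,*S(252,149),.066),W(q,(0,-31,66)))
print("handle",W(q,(0,60,72.5)),"top",onz(ct,*T(342,210),.095),onz(cs,*S(447,131),.095))
c=[(497,66),(629,62),(645,466),(511,472)]
P=[onz(ct,*TP(*p),.05) for p in c];print("stand",np.mean(P,0),np.degrees(np.arctan2(*(P[0]+P[1]-P[2]-P[3])[1::-1])))
E
python3 fit.py
```

```text
gauge [0.52772786 0.10049884] -7.819661683961376
[[-0.4, 0.4], [-0.4, -0.7], [-0.7, -0.1], [-0.4, -0.8], [-0.5, -0.1], [-0.8, 1.6], [-0.3, 0.1], [-0.2, -0.5], [-0.7, 0.2], [-0.2, -0.6]]
clip top view z50-56 [array([ 37.6, 130.1]), array([ 37.3, 129. ])] [array([ 50.9, 130. ]), array([ 50.6, 129. ])]
clip scene [array([ 34.6, 130.4]), array([ 41. , 130.4])]
pointer [33.2 59. ] [29.9 59.2]
knobtop (array([ 0.51852703, -0.26479126,  0.08146676]), array([-0.2,  0. , -0.2, -0. ])) at z .083 [ 0.51861654 -0.26527368  0.083     ] [ 0.52028805 -0.2636226   0.083     ]
hole [0.52371966 0.06901194 0.066     ] [0.52540711 0.07046006 0.066     ] [0.52351014 0.0697871  0.066     ]
handle [0.5358912  0.15994091 0.0725    ] top [0.53634246 0.15785982 0.095     ] [0.53804454 0.16053364 0.095     ]
stand [ 0.51946525 -0.2657096   0.05      ] 1.1718117550857547
```

Request:
{"api": "arm_command", "payload": {"deltas": [[0, 0, 0.055, -2.66, 2.94, 0.19, 0.1], [0, 0, 0.11, -5.32, 5.88, 0.38, 0.1], [0, 0, 0.165, -7.98, 8.82, 0.56, 0.1], [0, 0, 0.22, -10.64, 11.76, 0.75, 0.1], [0, 0, 0.275, -13.3, 14.7, 0.94, 0.1], [0, 0, 0.33, -15.96, 17.64, 1.13, 0.1], [0, 0, 0.385, -18.62, 20.58, 1.31, 0.1], [0, 0, 0.441, -21.3, 23.5, 1.5, 0.1]]}}

```text
time_s: 0.87
tcp_pos: [0.3204, -0.3063, 0.2265]
ee_rot: [[-0.99, 0.139, 0.0], [0.139, 0.99, -0.0], [-0.0, 0.0, -1.0]]
wrist_force: [1.1, 1.4, -0.1]
gripper_width: 0.498
gripper_force: 0.0
```

```bash
cat > go.py <<'E'
import sys
from h import *
s=sense();R=s["ee_rot"];p=s["tcp_pos"]
a=list(map(float,sys.argv[1:]))
np.set_printoptions(suppress=True,precision=4)
d=R.T@(np.array(a[:3])-p)
print("pos",p,"t",round(s["time_s"],2),"w",round(s["gripper_width"],3),"gf",s["gripper_force"],"F",s["wrist_force"],"yheading",np.degrees(np.arctan2(R[1,1],R[0,1])).round(2),"z",R[:,2])
print("delta cm",d*100,"rz", (np.radians(np.degrees(np.arctan2(R[1,1],R[0,1]))-a[3]) if len(a)>3 else ""), "j",s["joints"].round(0))
E
python3 go.py .5365 .1595 .2 82.18
```

```text
pos [ 0.3204 -0.3063  0.2265] t 0.87 w 0.498 gf 0.0 F [ 1.0804  1.4124 -0.1115] yheading 82.02 z [ 0.0003 -0.     -1.    ]
delta cm [-14.9277  49.1265   2.6593] rz -0.002864784808405046 j [-23.   5. -25.  -0. -60. -75.]
```

Request:
{"api": "arm_command", "payload": {"deltas": [[0, 0, 0, -1.15, 3.8, 0.2, 0.1], [0, 0, 0, -2.3, 7.6, 0.4, 0.1], [0, 0, 0, -3.45, 11.4, 0.6, 0.1], [0, 0, 0, -4.6, 15.2, 0.8, 0.1], [0, 0, 0, -5.75, 19.0, 1.0, 0.1], [0, 0, 0, -6.9, 22.8, 1.2, 0.1], [0, 0, 0, -8.05, 26.6, 1.4, 0.1]]}}

```text
time_s: 1.45
tcp_pos: [0.4364, -0.0534, 0.2127]
ee_rot: [[-0.991, 0.135, 0.001], [0.135, 0.991, 0.0], [-0.001, 0.0, -1.0]]
wrist_force: [1.5, -1.4, -0.4]
gripper_width: 0.447
gripper_force: 0.0
```

Request:
{"api": "arm_command", "payload": {"deltas": [[0, 0, 0, -1.15, 3.8, 0.2, 0.1], [0, 0, 0, -2.3, 7.6, 0.4, 0.1], [0, 0, 0, -3.45, 11.4, 0.6, 0.1], [0, 0, 0, -4.6, 15.2, 0.8, 0.1], [0, 0, 0, -5.75, 19.0, 1.0, 0.1], [0, 0, 0, -6.9, 22.5, 1.2, 0.1], [0, 0, 0, -6.9, 22.5, 1.2, 0.1], [0, 0, 0, -6.9, 22.5, 1.2, 0.1]]}}

```text
time_s: 2.12
tcp_pos: [0.5352, 0.1597, 0.1995]
ee_rot: [[-0.991, 0.134, -0.002], [0.134, 0.991, -0.001], [0.001, -0.001, -1.0]]
wrist_force: [0.1, 0.2, -0.8]
gripper_width: 0.448
gripper_force: 0.0
```

```bash
python3 go.py .5365 .1595 .076 82.18
```

```text
pos [0.5352 0.1597 0.1995] t 2.12 w 0.448 gf 0.0 F [ 0.0748  0.1614 -0.8111] yheading 82.32 z [-0.0015 -0.0008 -1.    ]
delta cm [-0.149   0.0125 12.3522] rz 0.0025239260261800496 j [  33.   18.  -13.   -0.  -60. -131.]
```

Request:
{"api": "arm_command", "payload": {"deltas": [[0, 0, 0.003, -0.15, 0, 3, 0.1], [0, 0, 0.003, -0.15, 0, 6, 0.1], [0, 0, 0.003, -0.15, 0, 8.5, 0.1], [0, 0, 0.003, -0.15, 0, 10.5, 0.1], [0, 0, 0.003, -0.15, 0, 12, 0.1], [0, 0, 0.003, -0.15, 0, 12.3, 0.1], [0, 0, 0.003, -0.15, 0, 12.3, 0.1]]}}

```text
time_s: 2.7
tcp_pos: [0.5356, 0.1566, 0.0769]
ee_rot: [[-0.99, 0.14, -0.002], [0.14, 0.99, -0.001], [0.002, -0.002, -1.0]]
wrist_force: [0.5, -0.4, 0.4]
gripper_width: 0.447
gripper_force: 0.0
```

Request:
{"api": "arm_command", "payload": {"deltas": [[0, 0, 0, 0, 0, 0, 0.4], [0, 0, 0, 0, 0, 0, 0.5], [0, 0, 0, 0, 0, 0, 0.55], [0, 0, 0, 0, 0, 0, 0.6], [0, 0, 0, 0, 0, 0, 0.65], [0, 0, 0, 0, 0, 0, 0.7], [0, 0, 0, 0, 0, 0, 0.75], [0, 0, 0, 0, 0, 0, 0.8]]}}

```text
time_s: 3.37
tcp_pos: [0.5368, 0.1584, 0.0781]
ee_rot: [[-0.99, 0.139, 0.001], [0.139, 0.99, 0.001], [-0.001, 0.001, -1.0]]
wrist_force: [-0.8, 1.3, 4.4]
gripper_width: 0.184
gripper_force: 30.0
```

```bash
python3 go.py .5365 .1595 .076 82.18; python3 - <<'E'
from h import *
t=capture("top")["pixels"];s=capture("scene")["pixels"]
z=lambda im,x0,y0,x1,y1,k: cv2.resize(im[y0:y1,x0:x1],None,fx=k,fy=k,interpolation=cv2.INTER_CUBIC)
cv2.imwrite("pics/g1.png",np.vstack([z(t,165,180,290,225,5),z(s,285,180,410,255,5)]))
E
```

```text
pos [0.5368 0.1584 0.0781] t 3.37 w 0.184 gf 29.975590612739325 F [-0.7954  1.2559  4.4078] yheading 82.02 z [ 0.001   0.0008 -1.    ]
delta cm [0.0461 0.1067 0.2135] rz -0.0028010747627060257 j [  33.   26.  -21.   -0.  -44. -131.]
```

View pics/g1.png

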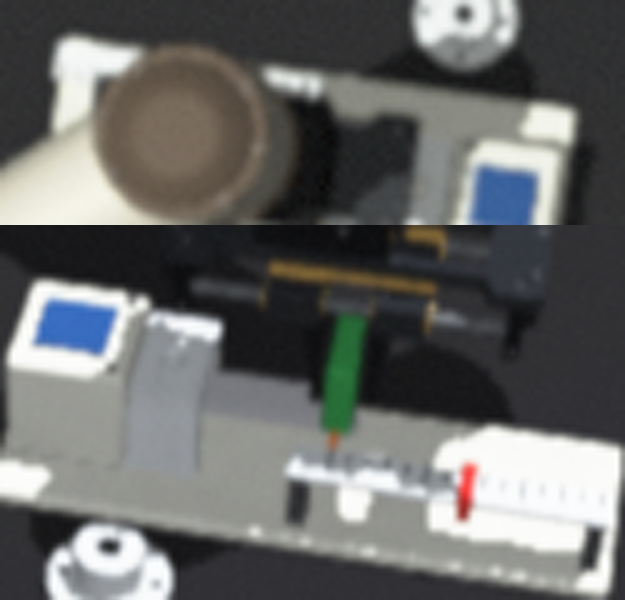

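Gripped: opening 16 mm, 30 N. In the lower view the pointer is at (335,440) and the clip top at (468,470–490). I'll draw 60 mm out and measure again.

Request:
{"api": "arm_command", "payload": {"deltas": [[0, 0, 0, 0, 0.5, 0, 0.85], [0, 0, 0, 0, 1.2, 0, 0.85], [0, 0, 0, 0, 2.0, 0, 0.85], [0, 0, 0, 0, 2.9, 0, 0.85], [0, 0, 0, 0, 3.8, 0, 0.85], [0, 0, 0, 0, 4.6, 0, 0.85], [0, 0, 0, 0, 5.3, 0, 0.85], [0, 0, 0, 0, 5.8, 0, 0.85]]}}

```text
time_s: 4.13
tcp_pos: [0.5448, 0.2133, 0.0781]
ee_rot: [[-0.99, 0.139, -0.001], [0.139, 0.99, -0.004], [0.001, -0.004, -1.0]]
wrist_force: [1.2, -9.8, 5.6]
gripper_width: 0.18
gripper_force: 30.0
```

Request:
{"api": "arm_command", "payload": {"deltas": [[0, 0, 0, 0, 0.2, 0, 0.85], [0, 0, 0, 0, 0.2, 0, 0.85], [0, 0, 0, 0, 0.2, 0, 0.85]]}}

```text
time_s: 4.38
tcp_pos: [0.5451, 0.215, 0.0781]
ee_rot: [[-0.99, 0.139, -0.001], [0.139, 0.99, -0.004], [0.0, -0.004, -1.0]]
wrist_force: [1.2, -8.7, 6.8]
gripper_width: 0.178
gripper_force: 30.0
```

```bash
python3 go.py .5368 .1584 .078 82.18; python3 - <<'E'
from h import *
c=capture("scene");s=c["pixels"]
cv2.imwrite("pics/g2.png",cv2.resize(s[200:255,335:410],None,fx=10,fy=10,interpolation=cv2.INTER_CUBIC))
E
```

```text
pos [0.5451 0.215  0.0781] t 4.38 w 0.178 gf 30.017291257272518 F [ 1.2122 -8.6828  6.7831] yheading 82.02 z [-0.0009 -0.0039 -1.    ]
delta cm [ 0.0355 -5.724   0.0311] rz -0.0028637091284210775 j [  37.   28.  -17.    0.  -46. -136.]
```

View pics/g2.png

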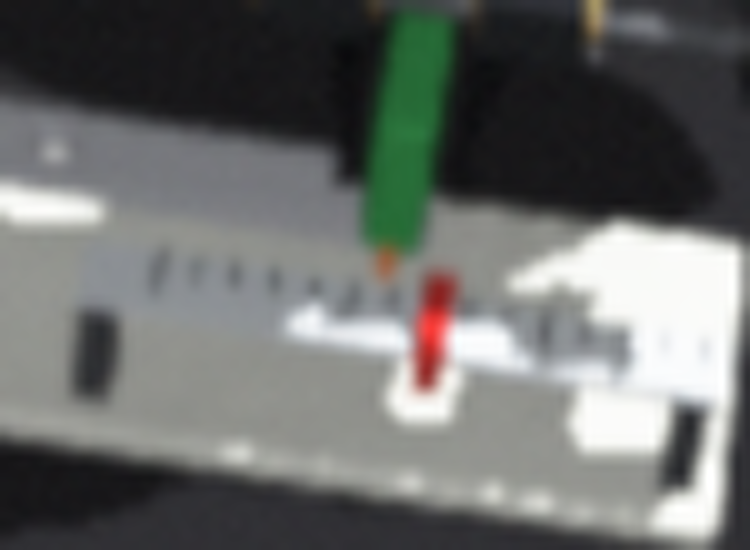

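Pointer tip at (386,270), clip's near edge middle at (440,278) in the crop.

```bash
python3 - <<'E'
from h import *
c=capture("scene");U=lambda x,y:((x+.5)/10-.5+335,(y+.5)/10-.5+200)
a=-np.radians(7.85);g=np.array([-np.sin(a),np.cos(a)]);x=np.array([np.cos(a),np.sin(a)])
for z in(.048,.05,.053):
  d=(onz(c,*U(440,278),z)-onz(c,*U(386,270),z))[:2];print(z,d@g*1e3,d@x*1e3)
E
```

```text
0.048 13.97585950231718 -0.05070071245307317
0.05 13.947068480478933 -0.05059626626029908
0.053 13.90388194772165 -0.0504395969708136
```

Request:
{"api": "arm_command", "payload": {"deltas": [[0, 0, 0, 0, 0.4, 0, 0.85], [0, 0, 0, 0, 0.8, 0, 0.85], [0, 0, 0, 0, 1.1, 0, 0.85], [0, 0, 0, 0, 1.3, 0, 0.85], [0, 0, 0, 0, 1.35, 0, 0.85], [0, 0, 0, 0, 1.35, 0, 0.85]]}}

```text
time_s: 4.98
tcp_pos: [0.547, 0.2278, 0.0781]
ee_rot: [[-0.99, 0.139, -0.001], [0.139, 0.99, -0.005], [0.001, -0.005, -1.0]]
wrist_force: [1.8, -9.2, 7.3]
gripper_width: 0.186
gripper_force: 30.0
```

```bash
python3 go.py .5368 .1584 .078 82.18; python3 - <<'E'
from h import *
c=capture("scene");s=c["pixels"]
cv2.imwrite("pics/g3.png",cv2.resize(s[210:245,355:400],None,fx=14,fy=14,interpolation=cv2.INTER_CUBIC))
E
```

```text
pos [0.547  0.2278 0.0781] t 4.98 w 0.186 gf 30.03175645635565 F [ 1.8347 -9.2307  7.3288] yheading 82.01 z [-0.0012 -0.0047 -1.    ]
delta cm [ 0.0451 -7.018   0.0407] rz -0.003052089063414555 j [  38.   28.  -16.    0.  -46. -136.]
```

View pics/g3.png

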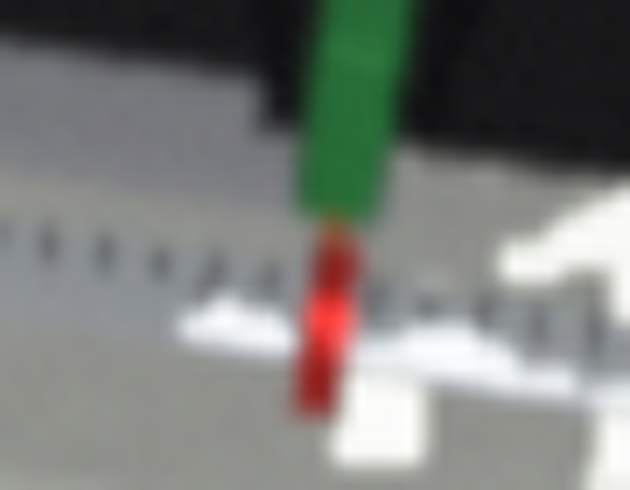

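The pointer's orange tip (337,218) is in line with the clip's edge (340,235), within about 1 mm. I'll hold it here for more than 2 s.

Request:
{"api": "arm_command", "payload": {"deltas": [[0, 0, 0, 0, 0.05, 0, 0.85], [0, 0, 0, 0, 0.05, 0, 0.85], [0, 0, 0, 0, 0.05, 0, 0.85], [0, 0, 0, 0, 0.05, 0, 0.85], [0, 0, 0, 0, 0.05, 0, 0.85], [0, 0, 0, 0, 0.05, 0, 0.85], [0, 0, 0, 0, 0.05, 0, 0.85], [0, 0, 0, 0, 0.05, 0, 0.85]]}}

```text
time_s: 5.7
tcp_pos: [0.547, 0.2281, 0.0781]
ee_rot: [[-0.99, 0.139, -0.001], [0.139, 0.99, -0.005], [0.001, -0.005, -1.0]]
wrist_force: [1.7, -10.8, 6.4]
gripper_width: 0.182
gripper_force: 30.0
```

Request:
{"api": "arm_command", "payload": {"deltas": [[0, 0, 0, 0, 0, 0, 0.85], [0, 0, 0, 0, 0, 0, 0.85], [0, 0, 0, 0, 0, 0, 0.85], [0, 0, 0, 0, 0, 0, 0.85], [0, 0, 0, 0, 0, 0, 0.85], [0, 0, 0, 0, 0, 0, 0.85], [0, 0, 0, 0, 0, 0, 0.85], [0, 0, 0, 0, 0, 0, 0.85]]}}

```text
time_s: 6.37
tcp_pos: [0.547, 0.2281, 0.078]
ee_rot: [[-0.99, 0.139, -0.001], [0.139, 0.99, -0.005], [0.001, -0.005, -1.0]]
wrist_force: [1.4, -11.0, 5.8]
gripper_width: 0.179
gripper_force: 30.0
```

Request:
{"api": "arm_command", "payload": {"deltas": [[0, 0, 0, 0, 0, 0, 0.85], [0, 0, 0, 0, 0, 0, 0.85], [0, 0, 0, 0, 0, 0, 0.85], [0, 0, 0, 0, 0, 0, 0.85], [0, 0, 0, 0, 0, 0, 0.85], [0, 0, 0, 0, 0, 0, 0.85], [0, 0, 0, 0, 0, 0, 0.85], [0, 0, 0, 0, 0, 0, 0.85]]}}

```text
time_s: 7.03
tcp_pos: [0.547, 0.2281, 0.0781]
ee_rot: [[-0.99, 0.139, -0.001], [0.139, 0.99, -0.005], [0.001, -0.005, -1.0]]
wrist_force: [1.6, -9.3, 6.2]
gripper_width: 0.184
gripper_force: 30.0
```

Request:
{"api": "arm_command", "payload": {"deltas": [[0, 0, 0, 0, 0, 0, 0.85], [0, 0, 0, 0, 0, 0, 0.85], [0, 0, 0, 0, 0, 0, 0.85], [0, 0, 0, 0, 0, 0, 0.85], [0, 0, 0, 0, 0, 0, 0.85], [0, 0, 0, 0, 0, 0, 0.85], [0, 0, 0, 0, 0, 0, 0.85], [0, 0, 0, 0, 0, 0, 0.85]]}}

```text
time_s: 7.7
tcp_pos: [0.547, 0.2281, 0.0781]
ee_rot: [[-0.99, 0.139, -0.001], [0.139, 0.99, -0.005], [0.001, -0.005, -1.0]]
wrist_force: [1.3, -10.3, 6.0]
gripper_width: 0.185
gripper_force: 30.0
```

Request:
{"api": "arm_command", "payload": {"deltas": [[0, 0, 0, 0, -0.2, 0, 0.85], [0, 0, 0, 0, -0.6, 0, 0.85], [0, 0, 0, 0, -1.0, 0, 0.85], [0, 0, 0, 0, -1.4, 0, 0.85], [0, 0, 0, 0, -1.8, 0, 0.85], [0, 0, 0, 0, -2.2, 0, 0.85], [0, 0, 0, 0, -2.6, 0, 0.85], [0, 0, 0, 0, -3.0, 0, 0.85]]}}

```text
time_s: 8.37
tcp_pos: [0.5428, 0.1992, 0.0781]
ee_rot: [[-0.99, 0.139, -0.001], [0.139, 0.99, -0.003], [0.0, -0.003, -1.0]]
wrist_force: [0.4, -7.5, 6.0]
gripper_width: 0.178
gripper_force: 30.0
```

Request:
{"api": "arm_command", "payload": {"deltas": [[0, 0, 0, 0, -0.4, 0, 0.85], [0, 0, 0, 0, -0.8, 0, 0.85], [0, 0, 0, 0, -1.2, 0, 0.85], [0, 0, 0, 0, -1.6, 0, 0.85], [0, 0, 0, 0, -2.0, 0, 0.85], [0, 0, 0, 0, -2.4, 0, 0.85], [0, 0, 0, 0, -2.8, 0, 0.85], [0, 0, 0, 0, -3.2, 0, 0.85]]}}

```text
time_s: 9.03
tcp_pos: [0.5382, 0.1684, 0.0781]
ee_rot: [[-0.99, 0.139, -0.0], [0.139, 0.99, -0.002], [0.0, -0.002, -1.0]]
wrist_force: [-0.2, -3.6, 6.3]
gripper_width: 0.181
gripper_force: 30.0
```

Request:
{"api": "arm_command", "payload": {"deltas": [[0, 0, 0, 0, -0.15, 0, 0.85], [0, 0, 0, 0, -0.3, 0, 0.85], [0, 0, 0, 0, -0.45, 0, 0.85], [0, 0, 0, 0, -0.6, 0, 0.85], [0, 0, 0, 0, -0.7, 0, 0.85], [0, 0, 0, 0, -0.8, 0, 0.85], [0, 0, 0, 0, -0.85, 0, 0.85], [0, 0, 0, 0, -0.85, 0, 0.85]]}}

```text
time_s: 9.7
tcp_pos: [0.537, 0.1602, 0.0781]
ee_rot: [[-0.99, 0.139, -0.0], [0.139, 0.99, -0.002], [0.0, -0.002, -1.0]]
wrist_force: [-0.8, -3.8, 5.7]
gripper_width: 0.183
gripper_force: 30.0
```

```bash
python3 go.py .5368 .1584 .078 82.18
```

```text
pos [0.537  0.1602 0.0781] t 9.7 w 0.183 gf 29.989060652442276 F [-0.8387 -3.7977  5.7078] yheading 82.01 z [-0.0005 -0.0018 -1.    ]
delta cm [-0.001  -0.1859  0.0086] rz -0.0029170350996811714 j [  33.   26.  -20.    0.  -44. -131.]
```

Request:
{"api": "arm_command", "payload": {"deltas": [[0, 0, 0, 0, -0.05, 0, 0.85], [0, 0, 0, 0, -0.1, 0, 0.85], [0, 0, 0, 0, -0.15, 0, 0.85], [0, 0, 0, 0, -0.2, 0, 0.85], [0, 0, 0, 0, -0.25, 0, 0.85], [0, 0, 0, 0, -0.25, 0, 0.85], [0, 0, 0, 0, -0.25, 0, 0.85]]}}

```text
time_s: 10.28
tcp_pos: [0.5368, 0.1584, 0.0781]
ee_rot: [[-0.99, 0.139, -0.0], [0.139, 0.99, -0.001], [-0.0, -0.001, -1.0]]
wrist_force: [-1.1, -0.8, 5.7]
gripper_width: 0.181
gripper_force: 30.0
```

```bash
python3 go.py .5368 .1584 .078 82.18
```

```text
pos [0.5368 0.1584 0.0781] t 10.28 w 0.181 gf 29.981644484214485 F [-1.0584 -0.8251  5.7468] yheading 82.02 z [-0.     -0.0009 -1.    ]
delta cm [-0.0026 -0.0041  0.0077] rz -0.002780807362144435 j [  33.   26.  -21.    0.  -44. -131.]
```

Request:
{"api": "arm_command", "payload": {"deltas": [[0, 0, 0, 0, 0, 0, 0.75], [0, 0, 0, 0, 0, 0, 0.55], [0, 0, 0, 0, 0, 0, 0.4], [0, 0, 0, 0, 0, 0, 0.4], [0, 0, 0, 0, 0, -1, 0.4], [0, 0, 0, 0, 0, -4, 0.4], [0, 0, 0, 0, 0, -8, 0.4], [0, 0, 0, 0, 0, -12, 0.4]]}}

```text
time_s: 10.95
tcp_pos: [0.536, 0.1585, 0.1986]
ee_rot: [[-0.99, 0.138, -0.002], [0.138, 0.99, -0.002], [0.002, -0.002, -1.0]]
wrist_force: [0.3, 0.6, 0.3]
gripper_width: 0.304
gripper_force: 0.0
```

Request:
{"api": "arm_command", "payload": {"deltas": [[0, 0, 0.11, -0.3, -3, 0, 0.4], [0, 0, 0.22, -0.6, -6, 0, 0.4], [0, 0, 0.33, -0.9, -9, 0, 0.4], [0, 0, 0.44, -1.2, -12, 0, 0.4], [0, 0, 0.55, -1.5, -15, 0, 0.4], [0, 0, 0.66, -1.8, -18, 0, 0.4], [0, 0, 0.78, -2.1, -21, 0, 0.4]]}}

```text
time_s: 11.53
tcp_pos: [0.528, -0.0533, 0.1982]
ee_rot: [[-0.602, 0.798, 0.001], [0.798, 0.602, 0.0], [-0.0, 0.0, -1.0]]
wrist_force: [-0.3, -0.1, -0.6]
gripper_width: 0.299
gripper_force: 0.0
```

```bash
python3 go.py .5195 -.2645 .198 -7.82; python3 fit.py | tail -6
```

```text
pos [ 0.528  -0.0533  0.1982] t 11.53 w 0.299 gf 0.0 F [-0.315  -0.1115 -0.6268] yheading 37.04 z [ 0.0006  0.     -1.    ]
delta cm [-16.3424 -13.3997   0.0237] rz 0.7830067702538626 j [  12.   15.  -17.    0.  -58. -155.]
clip scene [array([ 34.6, 130.4]), array([ 41. , 130.4])]
pointer [33.2 59. ] [29.9 59.2]
knobtop (array([ 0.51852703, -0.26479126,  0.08146676]), array([-0.2,  0. , -0.2, -0. ])) at z .083 [ 0.51861654 -0.26527368  0.083     ] [ 0.52028805 -0.2636226   0.083     ]
hole [0.52371966 0.06901194 0.066     ] [0.52540711 0.07046006 0.066     ] [0.52351014 0.0697871  0.066     ]
handle [0.5358912  0.15994091 0.0725    ] top [0.53634246 0.15785982 0.095     ] [0.53804454 0.16053364 0.095     ]
stand [ 0.51946525 -0.2657096   0.05      ] 1.1718117550857547
```

Request:
{"api": "arm_command", "payload": {"deltas": [[0, 0, -0.12, -2.7, -2.2, 0, 0.4], [0, 0, -0.24, -5.4, -4.4, 0, 0.4], [0, 0, -0.36, -8.1, -6.7, 0, 0.4], [0, 0, -0.48, -10.8, -8.9, 0, 0.4], [0, 0, -0.6, -13.5, -11.1, 0, 0.4], [0, 0, -0.72, -16.3, -13.4, 0, 0.4], [0, 0, -0.84, -16.3, -13.4, 0, 0.4], [0, 0, -0.96, -16.3, -13.4, 0, 0.4]]}}

```text
time_s: 12.3
tcp_pos: [0.5204, -0.2646, 0.1975]
ee_rot: [[-0.999, -0.04, -0.0], [-0.04, 0.999, -0.0], [0.0, -0.0, -1.0]]
wrist_force: [-1.2, -0.5, 0.2]
gripper_width: 0.295
gripper_force: 0.0
```

Request:
{"api": "arm_command", "payload": {"deltas": [[0, 0, -0.12, 0, 0, 0.5, 0.4], [0, 0, -0.24, 0, 0, 1, 0.4], [0, 0, -0.36, 0, 0, 1.5, 0.4], [0, 0, -0.48, 0, 0, 2, 0.4], [0, 0, -0.6, 0, 0, 2.5, 0.4], [0, 0, -0.72, 0, 0, 3, 0.4], [0, 0, -0.84, 0, 0, 3.5, 0.4], [0, 0, -0.96, 0, 0, 4, 0.4]]}}

```text
time_s: 12.97
tcp_pos: [0.521, -0.2623, 0.1577]
ee_rot: [[-0.537, -0.844, 0.0], [-0.844, 0.537, -0.0], [-0.0, -0.0, -1.0]]
wrist_force: [-0.3, -0.7, 0.5]
gripper_width: 0.301
gripper_force: 0.0
```

Request:
{"api": "arm_command", "payload": {"deltas": [[0, 0, -0.11, 0, 0, 0, 0.4], [0, 0, -0.22, 0, 0, 0, 0.4], [0, 0, -0.33, 0, 0, 0, 0.4], [0, 0, -0.44, 0, 0, 0, 0.4], [0, 0, -0.44, 0, 0, 0, 0.4], [0, 0, -0.44, 0, 0, 0, 0.4]]}}

```text
time_s: 13.47
tcp_pos: [0.5209, -0.2625, 0.1578]
ee_rot: [[-0.136, -0.991, 0.0], [-0.991, 0.136, -0.0], [-0.0, -0.0, -1.0]]
wrist_force: [0.2, 1.2, 0.5]
gripper_width: 0.302
gripper_force: 0.0
```

```bash
python3 go.py .5195 -.2645 .0765 172.18
```

```text
pos [ 0.5209 -0.2625  0.1578] t 13.47 w 0.302 gf 0.0 F [0.2351 1.2201 0.4534] yheading 172.2 z [ 0.0002 -0.     -1.    ]
delta cm [0.2217 0.1104 8.1312] rz 0.00035949888228275123 j [-11.  22. -12.  -0. -56.   3.]
```

Request:
{"api": "arm_command", "payload": {"deltas": [[0, 0, 0, 0.22, 0.11, 1.5, 0.4], [0, 0, 0, 0.22, 0.11, 3.5, 0.4], [0, 0, 0, 0.22, 0.11, 5.0, 0.4], [0, 0, 0, 0.22, 0.11, 6.3, 0.4], [0, 0, 0, 0.22, 0.11, 7.3, 0.4], [0, 0, 0, 0.22, 0.11, 7.9, 0.4], [0, 0, 0, 0.22, 0.11, 8.1, 0.4], [0, 0, 0, 0.22, 0.11, 8.1, 0.4]]}}

```text
time_s: 14.13
tcp_pos: [0.5193, -0.2649, 0.0764]
ee_rot: [[-0.134, -0.991, -0.0], [-0.991, 0.134, -0.0], [0.0, 0.0, -1.0]]
wrist_force: [0.3, -0.2, -0.0]
gripper_width: 0.301
gripper_force: 0.0
```

Request:
{"api": "arm_command", "payload": {"deltas": [[0, 0, 0, 0, 0, 0, 0.5], [0, 0, 0, 0, 0, 0, 0.55], [0, 0, 0, 0, 0, 0, 0.6], [0, 0, 0, 0, 0, 0, 0.65], [0, 0, 0, 0, 0, 0, 0.7], [0, 0, 0, 0, 0, 0, 0.75], [0, 0, 0, 0, 0, 0, 0.8], [0, 0, 0, 0, 0, 0, 0.85]]}}

```text
time_s: 14.8
tcp_pos: [0.5197, -0.265, 0.0771]
ee_rot: [[-0.134, -0.991, 0.001], [-0.991, 0.134, -0.0], [0.0, -0.001, -1.0]]
wrist_force: [0.2, 1.1, 2.5]
gripper_width: 0.171
gripper_force: 30.0
```

```bash
python3 go.py .5195 -.2645 .0765 172.18
```

```text
pos [ 0.5197 -0.265   0.0771] t 14.8 w 0.171 gf 30.000044591724873 F [0.2147 1.0803 2.4678] yheading 172.31 z [ 0.0012 -0.0005 -1.    ]
delta cm [-0.051   0.0289  0.0612] rz 0.0023427066518294007 j [-11.  28. -17.   0. -45.   3.]
```

Request:
{"api": "arm_command", "payload": {"deltas": [[0, 0, 0, 0, 0, -0.5, 0.85], [0, 0, 0, 0, 0, -2, 0.85], [0, 0, 0, 0, 0, -4, 0.85], [0, 0, 0, 0, 0, -6, 0.85], [0, 0, 0, 0, 0, -8, 0.85], [0, 0, 0, 0, 0, -9, 0.85], [0, 0, 0, -1.5, 0.2, -9, 0.85], [0, 0, 0, -4, 0.5, -9, 0.85]]}}

```text
time_s: 15.47
tcp_pos: [0.5195, -0.2255, 0.1669]
ee_rot: [[-0.137, -0.991, 0.001], [-0.991, 0.137, -0.0], [-0.0, -0.001, -1.0]]
wrist_force: [-0.0, 0.7, -0.1]
gripper_width: 0.178
gripper_force: 30.0
```

Request:
{"api": "arm_command", "payload": {"deltas": [[0, 0, 0, -3.2, 0.4, 0, 0.85], [0, 0, 0, -6.6, 0.8, 0, 0.85], [0, 0, 0, -10, 1.2, 0, 0.85], [0, 0, 0, -13.5, 1.6, 0, 0.85], [0, 0, 0, -17, 2.0, 0, 0.85], [0, 0, 0, -20.5, 2.5, 0, 0.85], [0, 0, 0, -23.5, 2.9, 0, 0.85], [0, 0, 0, -26, 3.2, 0, 0.85]]}}

```text
time_s: 16.13
tcp_pos: [0.5219, 0.0393, 0.1661]
ee_rot: [[-0.133, -0.991, -0.001], [-0.991, 0.133, -0.0], [0.0, 0.001, -1.0]]
wrist_force: [-0.3, -0.8, -0.9]
gripper_width: 0.176
gripper_force: 30.0
```

Request:
{"api": "arm_command", "payload": {"deltas": [[0, 0, 0, -1.5, 0.15, 0, 0.85], [0, 0, 0, -2.5, 0.25, 0, 0.85], [0, 0, 0, -3.0, 0.3, 0, 0.85], [0, 0, 0, -3.0, 0.3, 0, 0.85], [0, 0, 0, -3.0, 0.3, 0, 0.85], [0, 0, 0, -3.0, 0.3, 0, 0.85]]}}

```text
time_s: 16.63
tcp_pos: [0.5236, 0.0665, 0.1664]
ee_rot: [[-0.135, -0.991, -0.001], [-0.991, 0.135, -0.0], [0.0, 0.001, -1.0]]
wrist_force: [1.0, -0.7, -0.3]
gripper_width: 0.174
gripper_force: 30.0
```

```bash
python3 go.py .5245 .0688 .148 172.18;python3 - <<'E'
from h import *
c=capture("scene");s=sense();p=s["tcp_pos"];R=s["ee_rot"]
print("proj tip",proj(c,p+R@[0,0,.072]),"collar",proj(c,p+R@[0,0,.0245]),"hole",proj(c,[.5245,.0688,.066]))
cv2.imwrite("pics/p1.png",cv2.resize(c["pixels"][140:230,275:355],None,fx=6.6,fy=6.6,interpolation=cv2.INTER_CUBIC))
E
```

```text
pos [0.5236 0.0665 0.1664] t 16.63 w 0.174 gf 30.000358438119292 F [ 0.9766 -0.6549 -0.3052] yheading 172.23 z [-0.0006 -0.0003 -1.    ]
delta cm [-0.2381 -0.0589  1.8366] rz 0.0008392924126741182 j [ 25.  17. -19.  -0. -54. -33.]
proj tip (np.float64(318.4632701435163), np.float64(197.6188382095129)) collar (np.float64(319.04910604342194), np.float64(183.67285406300644)) hole (np.float64(318.9820484637686), np.float64(205.93702707406925))
```

View pics/p1.png

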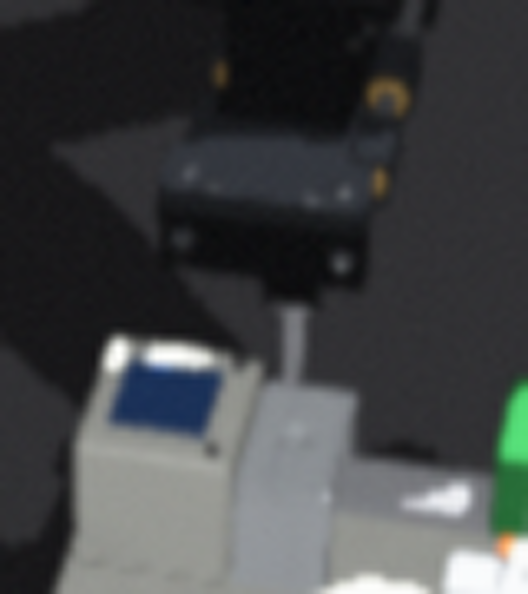

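The tip at (292,382) in the crop (pixel 318.8, 197.5) matches the projection, and the hole at (294,430) lies straight below my estimate. I'll centre over it and go down.

Request:
{"api": "arm_command", "payload": {"deltas": [[0, 0, 0, -0.24, -0.06, 0.5, 0.85], [0, 0, 0, -0.24, -0.06, 1.0, 0.85], [0, 0, 0, -0.24, -0.06, 1.5, 0.85], [0, 0, 0, -0.24, -0.06, 1.8, 0.85], [0, 0, 0, -0.24, -0.06, 1.8, 0.85], [0, 0, 0, -0.24, -0.06, 1.8, 0.85]]}}

```text
time_s: 17.18
tcp_pos: [0.5246, 0.0696, 0.1482]
ee_rot: [[-0.134, -0.991, -0.001], [-0.991, 0.134, -0.0], [0.001, 0.001, -1.0]]
wrist_force: [0.3, -0.0, -1.2]
gripper_width: 0.173
gripper_force: 30.0
```

```bash
python3 go.py .5245 .0688 .132 172.18
```

```text
pos [0.5246 0.0696 0.1482] t 17.18 w 0.173 gf 30.000478508882225 F [ 0.3324 -0.0033 -1.1881] yheading 172.3 z [-0.0008 -0.0005 -1.    ]
delta cm [ 0.081  -0.0021  1.6171] rz 0.002091636188216481 j [ 25.  18. -20.   0. -52. -33.]
```

Request:
{"api": "arm_command", "payload": {"deltas": [[0, 0, 0, 0.05, 0, 0.3, 0.85], [0, 0, 0, 0.05, 0, 0.6, 0.85], [0, 0, 0, 0.05, 0, 0.8, 0.85], [0, 0, 0, 0.05, 0, 1.0, 0.85], [0, 0, 0, 0.05, 0, 1.2, 0.85], [0, 0, 0, 0.05, 0, 1.4, 0.85], [0, 0, 0, 0.05, 0, 1.4, 0.85]]}}

```text
time_s: 17.77
tcp_pos: [0.5244, 0.0692, 0.1341]
ee_rot: [[-0.134, -0.991, -0.001], [-0.991, 0.134, -0.0], [0.0, 0.001, -1.0]]
wrist_force: [-0.8, -0.4, -0.2]
gripper_width: 0.175
gripper_force: 30.0
```

```bash
python3 go.py .5245 .0688 .125 172.18
```

```text
pos [0.5244 0.0692 0.1341] t 17.77 w 0.175 gf 30.000311695039272 F [-0.8054 -0.3564 -0.2129] yheading 172.29 z [-0.0008 -0.0003 -1.    ]
delta cm [ 0.0373 -0.0178  0.9067] rz 0.0019666785186828375 j [ 25.  19. -21.  -0. -50. -33.]
```

Tip is in the mouth at z 0.062 with no contact force. I'll go on in small steps towards the bar.

Request:
{"api": "arm_command", "payload": {"deltas": [[0, 0, 0, 0, 0, 0.2, 0.85], [0, 0, 0, 0, 0, 0.4, 0.85], [0, 0, 0, 0, 0, 0.6, 0.85], [0, 0, 0, 0, 0, 0.8, 0.85], [0, 0, 0, 0, 0, 0.8, 0.85]]}}

```text
time_s: 18.18
tcp_pos: [0.5244, 0.0692, 0.126]
ee_rot: [[-0.134, -0.991, -0.001], [-0.991, 0.134, -0.0], [0.0, 0.001, -1.0]]
wrist_force: [0.7, -0.3, -0.4]
gripper_width: 0.175
gripper_force: 30.0
```

Request:
{"api": "arm_command", "payload": {"deltas": [[0, 0, 0, 0, 0, 0.2, 0.85], [0, 0, 0, 0, 0, 0.4, 0.85], [0, 0, 0, 0, 0, 0.6, 0.85], [0, 0, 0, 0, 0, 0.6, 0.85]]}}

```text
time_s: 18.52
tcp_pos: [0.5244, 0.0692, 0.1201]
ee_rot: [[-0.134, -0.991, -0.001], [-0.991, 0.134, -0.0], [0.0, 0.001, -1.0]]
wrist_force: [0.8, -0.5, -0.1]
gripper_width: 0.173
gripper_force: 30.0
```

```bash
python3 go.py .5245 .0688 .093 172.18
```

```text
pos [0.5244 0.0692 0.1201] t 18.52 w 0.173 gf 30.00033093150705 F [ 0.77   -0.5001 -0.146 ] yheading 172.29 z [-0.0009 -0.0003 -1.    ]
delta cm [ 0.034  -0.0202  2.7063] rz 0.0019818246087752096 j [ 25.  20. -22.  -0. -48. -33.]
```

Request:
{"api": "arm_command", "payload": {"deltas": [[0, 0, 0, 0, 0, 0.3, 0.85], [0, 0, 0, 0, 0, 0.6, 0.85], [0, 0, 0, 0, 0, 0.9, 0.85], [0, 0, 0, 0, 0, 1.2, 0.85], [0, 0, 0, 0, 0, 1.5, 0.85], [0, 0, 0, 0, 0, 1.8, 0.85], [0, 0, 0, 0, 0, 2.1, 0.85], [0, 0, 0, 0, 0, 2.4, 0.85]]}}

```text
time_s: 19.18
tcp_pos: [0.5246, 0.0693, 0.0962]
ee_rot: [[-0.134, -0.991, -0.0], [-0.991, 0.134, -0.0], [0.0, 0.0, -1.0]]
wrist_force: [0.5, -0.5, -1.2]
gripper_width: 0.173
gripper_force: 30.0
```

Request:
{"api": "arm_command", "payload": {"deltas": [[0, 0, 0, 0, 0, 0.1, 0.85], [0, 0, 0, 0, 0, 0.2, 0.85], [0, 0, 0, 0, 0, 0.3, 0.85], [0, 0, 0, 0, 0, 0.35, 0.85], [0, 0, 0, 0, 0, 0.35, 0.85]]}}

```text
time_s: 19.6
tcp_pos: [0.5248, 0.0693, 0.0932]
ee_rot: [[-0.134, -0.991, 0.0], [-0.991, 0.134, 0.0], [-0.0, -0.0, -1.0]]
wrist_force: [0.3, 0.1, -0.2]
gripper_width: 0.175
gripper_force: 30.0
```

```bash
python3 go.py .5245 .0688 .093 172.18
```

```text
pos [0.5248 0.0693 0.0932] t 19.6 w 0.175 gf 30.000010239891708 F [ 0.2966  0.0709 -0.2161] yheading 172.3 z [ 0.0003  0.0001 -1.    ]
delta cm [0.055  0.0196 0.0182] rz 0.002111622312407764 j [ 25.  22. -24.   0. -44. -33.]
```

Request:
{"api": "arm_command", "payload": {"deltas": [[0, 0, 0, 0, 0, 0.05, 0.85], [0, 0, 0, 0, 0, 0.1, 0.85], [0, 0, 0, 0, 0, 0.15, 0.85], [0, 0, 0, 0, 0, 0.15, 0.85]]}}

```text
time_s: 19.93
tcp_pos: [0.5248, 0.0693, 0.093]
ee_rot: [[-0.133, -0.991, 0.001], [-0.991, 0.133, -0.0], [0.0, -0.001, -1.0]]
wrist_force: [-2.5, -0.5, 9.0]
gripper_width: 0.177
gripper_force: 30.0
```

```bash
python3 go.py .5245 .0688 .093 172.18
```

```text
pos [0.5248 0.0693 0.093 ] t 19.93 w 0.177 gf 30.00192584004253 F [-2.5309 -0.4621  9.0024] yheading 172.34 z [ 0.0007 -0.0002 -1.    ]
delta cm [0.0546 0.0259 0.0006] rz 0.0027356014910082417 j [ 25.  22. -24.   0. -44. -33.]
```

The collar is seated: 9 N with no more travel. I'll release and withdraw.

Request:
{"api": "arm_command", "payload": {"deltas": [[0, 0, 0, 0, 0, 0, 0.6], [0, 0, 0, 0, 0, 0, 0.4], [0, 0, 0, 0, 0, 0, 0.3], [0, 0, 0, 0, 0, 0, 0.3], [0, 0, 0, 0, 0, -0.5, 0.3], [0, 0, 0, 0, 0, -2.5, 0.3], [0, 0, 0, 0, 0, -5.5, 0.3], [0, 0, 0, 0, 0, -9, 0.3]]}}

```text
time_s: 20.6
tcp_pos: [0.5235, 0.0688, 0.1811]
ee_rot: [[-0.134, -0.991, -0.004], [-0.991, 0.134, -0.002], [0.002, 0.004, -1.0]]
wrist_force: [0.2, 0.4, -0.9]
gripper_width: 0.35
gripper_force: 0.0
```

Request:
{"api": "arm_command", "payload": {"deltas": [[0, 0, 0, 3, 2, -2, 0.3], [0, 0, 0, 6, 3, -2, 0.3], [0, 0, 0, 9, 4, -2, 0.3], [0, 0, 0, 12, 5, -2, 0.3], [0, 0, 0, 15, 6, -2, 0.3], [0, 0, 0, 17, 7, -2, 0.3], [0, 0, 0, 17, 7, -2, 0.3], [0, 0, 0, 17, 7, -2, 0.3]]}}

```text
time_s: 21.27
tcp_pos: [0.4321, -0.0906, 0.202]
ee_rot: [[-0.136, -0.991, 0.001], [-0.991, 0.136, 0.0], [-0.0, -0.001, -1.0]]
wrist_force: [0.8, 0.6, -0.4]
gripper_width: 0.351
gripper_force: 0.0
```

```bash
python3 go.py .5245 .0688 .093 172.18; python3 - <<'E'
from h import *
c=capture("scene");t=capture("top")
print("expected knob top",proj(c,[.5248,.0693,.099]))
z=lambda im,x0,y0,x1,y1,k: cv2.resize(im[y0:y1,x0:x1],None,fx=k,fy=k,interpolation=cv2.INTER_CUBIC)
cv2.imwrite("pics/end.png",np.vstack([z(t["pixels"],165,180,290,240,4.8),z(c["pixels"],285,185,410,245,4.8)]))
E
```

```text
pos [ 0.4321 -0.0906  0.202 ] t 21.27 w 0.351 gf 0.0 F [ 0.809   0.5577 -0.4176] yheading 172.19 z [ 0.0009  0.0001 -1.    ]
delta cm [-17.0495  -6.9801  10.9074] rz 0.00013754539942214687 j [  9.   6. -27.   0. -56. -17.]
expected knob top (np.float64(319.5724845327689), np.float64(196.65212105654217))
```

View pics/end.png

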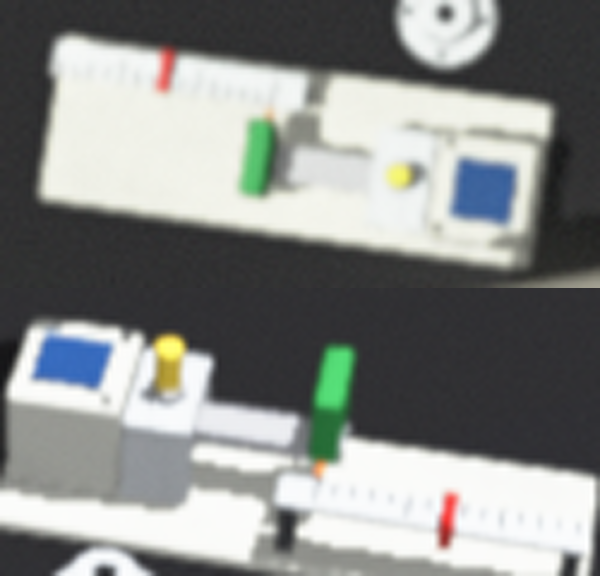

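The pin stands in the bridge with its collar down. The knob top at (170,347) in the picture corresponds to pixel (320,197), against an expected (319.6,196.7). The handle is home, so I'm handing in.

```bash
python3 -c "from station import finish_job; print(finish_job())"
```

```text
the job is handed in; nothing more can be done
None
```

The job is handed in: I drew the pointer to within about 1 mm of the red clip, held it there for over two seconds, eased the handle back to its home stop and seated the lock pin fully, all in about 21 s of the 67 s allowed.

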